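# Shut the bleed valve under the sprung guard of the leak tester

### The job

Shut the bleed valve of the small leak tester on the bench: lift its spring-loaded guard by the lug at the front until the stay on its right side drops behind its catch, ease the guard back so that it rests propped on the stay, and let go. Then turn the knob beneath clockwise by feel until the valve seats snugly and stays shut, without forcing it, and leave the guard propped open. Do not disturb the oil bottle, the screw tray or the loose locknut, and never let the guard snap shut.

Things in the scene. Friction and masses are not known exactly. Their poses are not given: they have to be found in the camera images.
- tester: Leak tester, a sheet-metal case 150 (x) x 182 (y) mm fixed to the bench; origin on the bench below the middle of the valve panel, +x from its front (gauge) to the guard's hinge, y to its left, z up. Valve panel 62 mm up, open to the front, between two cheeks (inner faces y = -76 and +78) that reach 95 mm up. A flat guard lies over it; the stay rides on a rail outside the right-hand (-y) cheek.
- guard (a joint): Guard angle, rad: 0 shut, grows as the front edge rises and swings back, hard stop 2.2. A spring shuts it (3 N at the lug). A stay hinged to its right edge drags its foot along a rail: past 1.95 the foot drops behind a catch (2.04 is surely past it); let back from there, the guard comes to rest at 1.81 with the stay carrying it. If the foot has not dropped, the guard is pushed shut all the way.
- guard_hinge (a point): Middle of the guard's hinge axis, 97 mm up at tester x = +68 mm, y = 0. The axis runs along the tester's y. The guard's outline reaches 139 mm from it to the front, with a lip 22 mm deep along its front edge.
- guard_lug (a point): Centre of the lug at the middle of the guard's front edge: an upright black disc 24 mm across and 14 mm thick (thickness along the tester's y), standing clear of the edge. With the guard shut it lies 158 mm in front of (tester -x) and 6 mm above the hinge axis, 103 mm up. Pinched on its flat sides by fingers pointing down, it turns between the pads as the guard swings.
- knob_grip (a point): Point on the knob's upright axis 26 mm above the valve panel (tester x = -32 mm, y = 0, 88 mm up), at the height to grip. The knob is an upright black bar 48 long, 14 wide, from 8 to 34 mm above the panel, on a narrow round foot (29 mm across, under 10 mm high). Its top lies 1 mm under the shut guard.
- valve_knob (a joint): Knob angle, rad, grows clockwise seen from above. At 0 the bar lies along the tester's x with its white mark to the front; end of travel 3.3. Starts at 0 to 0.5 (open); drag 0.06 N m. The seat is met somewhere between 1.0 and 2.2, each time elsewhere; from there the torque climbs by 0.8 N m per rad. 0.05 to 0.18 N m above the drag is snug and holds when let go; 0.23 is forced.
- oiler: Oil bottle with a pointed nozzle, 44 mm across, 139 mm tall, standing loose to the right of the tester. Origin at the centre of its foot. Must stay where it is.
- tray: Small open tray of screws, 73 x 100 x 28 mm, loose, behind and to the right of the tester. Origin at the centre of its underside. Must stay where it is.
- nut_b: Large hexagonal locknut, 64 x 73 mm across, 10 mm thick, lying loose behind and to the left of the tester. Origin at the centre of its underside. Must stay where it is.

How it is judged:
On the way:
1. the guard rests on its stay, let go by the robot (value of joint guard between 1.7 and 1.92 rad and contact force between each of the fingers, the arm and guard below 0.1 N and velocity of joint guard between -0.2 and 0.2 rad/s), for 0.3 s.
At the end, for the whole second after the job is handed in: The guard stands propped on its stay (1.7 to 1.92 rad), and the valve is shut: the knob, let go and at rest, keeps at least 1.5 N on the seat inside the case (value of joint guard between 1.7 and 1.92 rad and contact force between valve_knob and tester above 1.5 N and velocity of joint valve_knob between -0.1 and 0.1 rad/s); the robot touches nothing.
It fails at once if the valve is forced: over 12 N on its seat (0.23 N m at the knob above the drag) (contact force between valve_knob and tester above 12 N).
It fails at once if the guard snaps towards shut faster than 6 rad/s (velocity of joint guard below -6 rad/s).
It fails at once if the oil bottle is moved by over 20 mm or tipped (distance of oiler from where it was at the start of the episode above 0.02 m or angle between oiler's own z axis and vertical above 0.3 rad).
It fails at once if the screw tray is moved by over 20 mm (distance of tray from where it was at the start of the episode above 0.02 m).
It fails at once if the loose locknut is moved by over 20 mm (distance of nut_b from where it was at the start of the episode above 0.02 m).
It also fails if it takes over 70 s, if anything falls off the work surface, if the arm or the gripper's body presses on something with over 40 N, if the wrist force passes 120 N, or if a joint passes its speed limit or range.

### The arm

A 6-joint arm with a two-finger parallel gripper is mounted at the origin on the work surface; the furniture and walls round the work are solid. World frame = base frame: x ahead of the robot, y to its left, z up, the work surface at z = 0. Lengths are in m, angles in rad, forces in N, time in s.
With the tool pointing down it reaches from about 0.25 to 0.775 m from the base axis. Payload 4 kg.
Tool frame: the origin (TCP) lies between the finger pads; the fingertips stand 25 mm ahead of it and the grasp point (between the pads) lies 6 mm ahead of it (robot.tip_reach is the distance from the TCP to the fingertips, in m); z points along the fingers, y is the line along which they close (so a half turn about z gives the same grasp; the last joint's range is limited). The gripper opens to 94 mm and grips with 3 to 60 N. Pads are 16 mm wide; open, the fingers measure 119 mm over their backs; the gripper's body (75 mm by 177 mm) begins 78 mm behind the grasp point.
Start: joints at [1.204, 0.087, 1.371, -0, 1.684, -0.103], TCP at [0.143, 0.531, 0.231] pointing down, gripper open.
Joint ranges: [-3.1, 3.1], [-0.76, 2.03], [0.27, 2.55], [-1.08, 4.22], [0.17, 2.65], [-2.57, 2.57]. Speed limits (rad/s): [2.79, 2.79, 3.14, 3.14, 3.14, 3.14].

### API

Orientations are given as [roll, pitch, yaw] about the fixed x, y, z axes, in that order (R = Rz(yaw) Ry(pitch) Rx(roll)).
In Python, from bench import sensors, snapshot, camera_info, ticket, robot gives the robot as it stands.
- The arm moves only by the tool arm_command, never from a script. Its argument "plan" is a list of rows, each an object with "grip": the closure, from -1 (fully open) to 1 (shut); "slide": the shift along the tool's x, y, z normalised to -1 to 1, where 1 is 500 mm, a list of three; "spin": the turn about the tool's z normalised to -1 to 1, where 1 is 5 degrees. A call has 1 to 10 rows; each row shifts and turns the commanded pose from where the row before left it, along the tool's axes as they then stand; what a row does not reach is not made up. A row lasts 1/8 s, in which the tool goes at most 62.5 mm and 10.7 degrees, less where a joint would pass 70% of its speed; a pose out of reach is approached as far as the arm can. A call with a number of a shift or a turn outside -1 to 1 is refused whole. A call with a gripper value outside its range is refused whole. The fingers move at their own pace and stop on an object; the grip force is fixed at half the most. Time passes only in rows, so rows that do not move let the fingers close. It gives the time, the measured TCP pose, the force, the opening and the grip force at its end, in the units of the state.
- sensors.get_obs(): the state, without advancing time (a new reading comes with each control period).
- snapshot(name): name is "scene" or "side" or "wrist"; returns the picture (420x560x3 uint8, red, green, blue); there is no depth.
- camera_info(name): a dict with "fx", "fy", "cx", "cy" (pixels), "position" and "rotation" of the camera in the world. Camera axes: x right, y up, looking along -z (the intrinsics and any distortion apply to the point x, -y, -z); pixel columns grow to the right and rows downward; lengths in m; the calibration is good to about 2 mm. A picture is of the moment at which its call begins: read the wrist's pose just before it. camera_info takes no time and is no camera call; for the wrist camera it gives the pose at the moment of the call.
- ticket.close_job(): hands the job in; it is judged then, once.
The state is a dict: "time": time; "joint_positions": joint angles; "qvel": joint speeds; "joint_torque": joint torques, N m; "tool_pos": TCP position; "ee_rot": TCP orientation; "wrist_force": force on the tool from outside, world axes, zero at the start; "wrist_torque": the same for the moment, N m; "width": finger opening in m; "finger_force": force on a finger pad.
Only numpy, scipy, OpenCV 4.12 (cv2) and the standard library are available. Lean on these libraries where they do the work, as an engineer would, in place of code of your own. Each camera call takes 0.05 s, during which the arm holds its last target. There are 200 camera calls.

## Working session

There is one attempt and no reset: what is moved stays moved. The work goes in short steps, Python scripts to look and compute and a tool call to move; the robot and the scene stay as the last step left them, time stands still between calls to the robot, and variables do not carry over. Pictures are saved under pics/ and viewed, at most 10 in all, crops included, and the job is handed in when it is done.

Besides the shell and the picture viewer there is one more tool, called as name([rows], argument=value, ...), one row to a line, values as JSON. arm_command: Moves the arm, as the interface text tells. Scaled input: -1 to 1 covers 500 mm each way for a shift and 5 degrees each way for a turn. Its arguments: {"type":"object","properties":{"plan":{"type":"array","items":{"type":"object","properties":{"grip":{"type":"number"},"slide":{"type":"array","items":{"type":"number"}},"spin":{"type":"number"}}}}},"required":["plan"]}

```bash
mkdir -p pics; ls
python3 - <<'E'
from bench import sensors, snapshot, camera_info
import cv2
print(sensors.get_obs())
for n in ("scene","side"):
    cv2.imwrite(f"pics/{n}0.png",cv2.cvtColor(snapshot(n),cv2.COLOR_RGB2BGR)); print(camera_info(n))
E
```

```text
pics
{'time': 0.0, 'joint_positions': array([ 1.20389807e+00,  8.79497716e-02,  1.37219831e+00,  1.15408268e-05,
        1.68359995e+00, -1.03094997e-01]), 'qvel': array([-0.00060434,  0.00051923, -0.00158452,  0.00097821, -0.00012276,
        0.00120331]), 'joint_torque': array([ 3.90988007e-04, -3.40186751e+01, -3.02425611e+01,  7.16669415e-02,
        3.32222146e-02, -1.58753246e-04]), 'tool_pos': array([0.14324086, 0.5305256 , 0.22933536]), 'ee_rot': array([-3.13944990e+00, -2.33224163e-04,  2.87779043e+00]), 'wrist_force': array([ 0.27030174, -0.02060972,  0.14347035]), 'wrist_torque': array([0.01168641, 0.00516424, 0.010981  ]), 'finger_force': 0.0, 'width': 0.0940726927785815}
{'fx': 481.4303184179855, 'fy': 481.4303184179855, 'cx': 277.5543010332778, 'cy': 215.38833611601544, 'position': array([-0.1005445 ,  0.02155844,  0.91424427]), 'rotation': array([ 0.71261763,  0.01411017, -2.06311433])}
{'fx': 469.47850671133483, 'fy': 469.47850671133483, 'cx': 275.25573603129345, 'cy': 208.78088476273152, 'position': array([ 0.25561144, -0.92157911,  0.60081258]), 'rotation': array([ 0.9222225 , -0.01307004, -0.42991029])}
```

View pics/scene0.png

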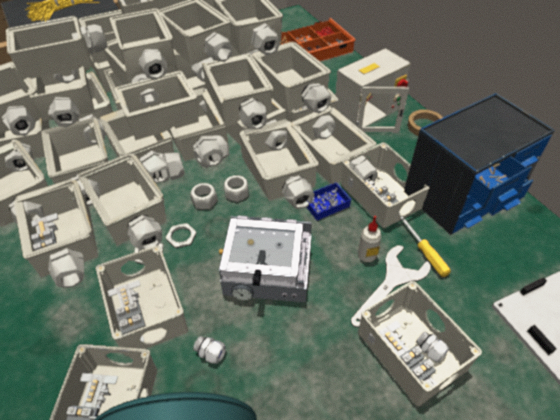

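View pics/side0.png

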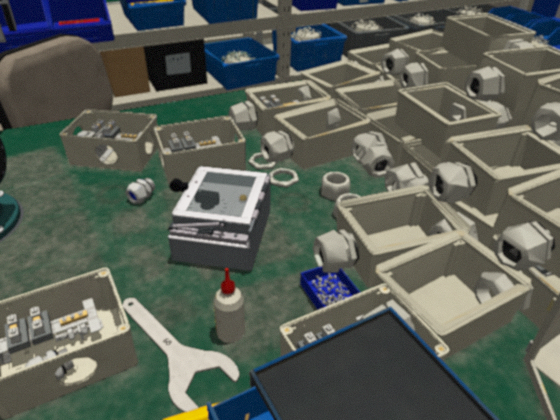

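The scene view shows the tester at about (265,258), its lug near (258,278). The oiler is at (371,240), the tray at (327,200) and the nut at (181,236). In the side view the lug is near (179,185) and the case near (222,215). Next I'll enlarge both.

```bash
python3 - <<'E'
import cv2,numpy as np
a=cv2.imread("pics/scene0.png")[210:310,210:320]; b=cv2.imread("pics/side0.png")[160:270,160:280]
a=cv2.resize(a,(396,360),interpolation=cv2.INTER_CUBIC); b=cv2.resize(b,(396,363),interpolation=cv2.INTER_CUBIC)
c=np.zeros((363,800,3),np.uint8); c[:360,:396]=a; c[:,400:796]=b
cv2.imwrite("pics/crop0.png",c)
E
cat > h.py <<'E'
from bench import sensors, snapshot, camera_info
import cv2, numpy as np
from scipy.spatial.transform import Rotation as R
def P(ci):
    r=R.from_euler('xyz',ci['rotation']).as_matrix()@np.diag([1,-1,-1])
    K=np.array([[ci['fx'],0,ci['cx']],[0,ci['fy'],ci['cy']],[0,0,1]])
    return K@np.c_[r.T,-r.T@ci['position']]
def tri(c1,p1,c2,p2):
    X=cv2.triangulatePoints(P(c1),P(c2),np.array(p1,float).reshape(2,1),np.array(p2,float).reshape(2,1)); return (X[:3]/X[3]).ravel()
def proj(ci,X):
    q=P(ci)@np.r_[X,1]; return q[:2]/q[2]
def onz(ci,p,z):
    M=P(ci); H=np.c_[M[:,0],M[:,1],M[:,2]*z+M[:,3]]; q=np.linalg.solve(H,[*p,1]); return q[:2]/q[2]
E
python3 - <<'E'
from h import *
s=camera_info("scene");d=camera_info("side")
print(s.keys(), R.from_euler('xyz',s['rotation']).as_matrix()@[0,0,-1])
print(tri(s,(258,276),d,(179,185)))
E
```

```text
dict_keys(['fx', 'fy', 'cx', 'cy', 'position', 'rotation']) [ 0.5812154  -0.29963119 -0.7565777 ]
[ 0.40016959 -0.18906778  0.1034163 ]
```

View pics/crop0.png

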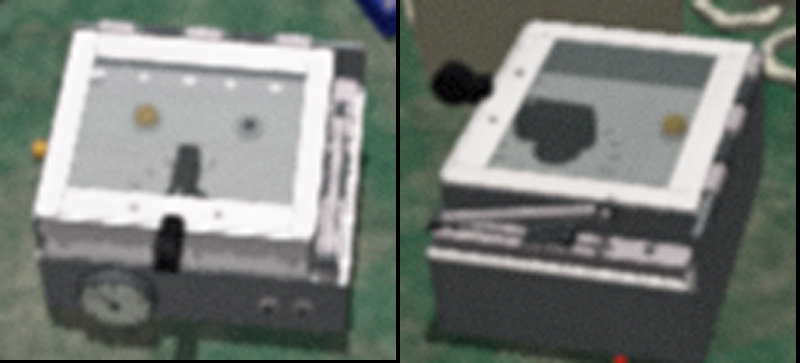

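Run:
```python
from h import *
s=camera_info("scene");d=camera_info("side")
print("lug",tri(s,(257.2,277.2),d,(177.3,185.5)))
S=dict(fl=(220.3,270.6),fr=(296.7,276.7),bl=(231.7,218.9),br=(302.2,223.9))
D=dict(fl=(199.4,167.6),fr=(173,214.5),bl=(266.7,172.7),br=(250.9,222.1))
X={k:tri(s,S[k],d,D[k]) for k in S}
for k in X: print(k,X[k])
f=(X['bl']+X['br']-X['fl']-X['fr'])/2; l=(X['fl']+X['bl']-X['fr']-X['br'])/2
print(f,l,np.degrees(np.arctan2(f[1],f[0])),np.degrees(np.arctan2(-l[0],l[1])))
for n,p,z in(("oil",(369,258),0),("tray",(327,203),.01),("nut",(181,236),.005)):print(n,onz(s,p,z))
o=sensors.get_obs();print(R.from_euler('xyz',o['ee_rot']).as_matrix());w=camera_info('wrist');print(w)
```

```text
lug [ 0.39811094 -0.18673132  0.10216851]
fl [ 0.45676116 -0.12974688  0.09271515]
fr [ 0.36812481 -0.25984467  0.09319312]
bl [ 0.57013426 -0.20771619  0.09690741]
br [ 0.48247005 -0.33858684  0.09622636]
[ 0.11385917 -0.07835574  0.00361275] [8.81502829e-02 1.30484217e-01 1.01539013e-04] -34.53501850175164 -34.0414969130943
oil [ 0.38370949 -0.46472834]
tray [ 0.57009567 -0.46587047]
nut [ 0.65273303 -0.10318451]
[[-9.65391847e-01  2.60802755e-01 -7.10272416e-04]
 [ 2.60803649e-01  9.65390035e-01 -1.88068242e-03]
 [ 1.95202756e-04 -2.00083711e-03 -9.99997979e-01]]
{'fx': 311.830114923324, 'fy': 311.830114923324, 'cx': 281.62406210945954, 'cy': 205.7358316473812, 'position': array([0.06301735, 0.55239431, 0.38406231]), 'rotation': array([-0.28964588,  0.00183288,  1.30716232])}
```

arm_command([
  {"slide": [0, 0, -0.1], "spin": 0, "grip": -1},
  {"slide": [-0.05, -0.074, 0], "spin": 0, "grip": -1},
  {"slide": [-0.05, -0.074, 0], "spin": 0, "grip": -1},
  {"slide": [-0.05, -0.074, 0], "spin": 0, "grip": -1},
  {"slide": [-0.05, -0.074, 0], "spin": 0, "grip": -1},
  {"slide": [-0.05, -0.074, 0], "spin": 0, "grip": -1},
  {"slide": [-0.05, -0.074, 0], "spin": 0, "grip": -1},
  {"slide": [-0.05, -0.074, 0], "spin": 0, "grip": -1},
  {"slide": [-0.05, -0.074, 0], "spin": 0, "grip": -1},
  {"slide": [-0.05, -0.074, 0], "spin": 0, "grip": -1},
])

```text
time: 1.35
tool_pos: [0.2738, 0.1495, 0.2801]
ee_rot: [3.142, 0.0, 2.878]
wrist_force: [-0.4, 0.3, 0.1]
width: 0.094
finger_force: 0.0
```

arm_command([
  {"slide": [-0.05, -0.074, 0], "spin": 0, "grip": -1},
  {"slide": [-0.05, -0.074, 0], "spin": 0, "grip": -1},
  {"slide": [-0.05, -0.074, 0], "spin": 0, "grip": -1},
  {"slide": [-0.05, -0.074, 0], "spin": 0, "grip": -1},
  {"slide": [-0.05, -0.074, 0], "spin": 0, "grip": -1},
  {"slide": [0, 0, 0], "spin": 1, "grip": -1},
  {"slide": [0, 0, 0], "spin": 1, "grip": -1},
  {"slide": [0, 0, 0], "spin": 1, "grip": -1},
  {"slide": [0, 0, 0], "spin": 0.84, "grip": -1},
  {"slide": [0, 0, 0], "spin": 0, "grip": -1},
])

```text
time: 2.6
tool_pos: [0.346, -0.0603, 0.2801]
ee_rot: [-3.141, -0.001, 2.544]
wrist_force: [-0.7, 0.7, -0.9]
width: 0.0936
finger_force: 0.0
```

Run:
```python
from h import *
o=sensors.get_obs(); c=camera_info('wrist'); im=snapshot('wrist')
for k in('time','tool_pos','ee_rot','joint_positions','wrist_force','wrist_torque'):print(k,o[k])
print(c)
cv2.imwrite('pics/w1.png',cv2.cvtColor(im,cv2.COLOR_RGB2BGR))
for X in([.398,-.187,.102],[.446,-.2195,.096]):print(proj(c,X))
```

```text
time 2.6
tool_pos [ 0.34604222 -0.06030831  0.28005854]
ee_rot [-3.14147301e+00 -7.80593361e-04  2.54350650e+00]
joint_positions [-3.34470346e-01 -3.68585456e-01  1.67333645e+00  9.11136719e-05
  1.83762646e+00 -1.30715658e+00]
wrist_force [-0.71886842  0.70308279 -0.85528756]
wrist_torque [-0.03758589  0.03265689  0.02471229]
{'fx': 311.830114923324, 'fy': 311.830114923324, 'cx': 281.62406210945954, 'cy': 205.7358316473812, 'position': array([ 0.27740567, -0.01357501,  0.4347335 ]), 'rotation': array([-2.88959619e-01, -1.54524313e-04,  9.72872583e-01])}
[218.86515027 284.125574  ]
[222.50594884 321.98934925]
```

View pics/w1.png

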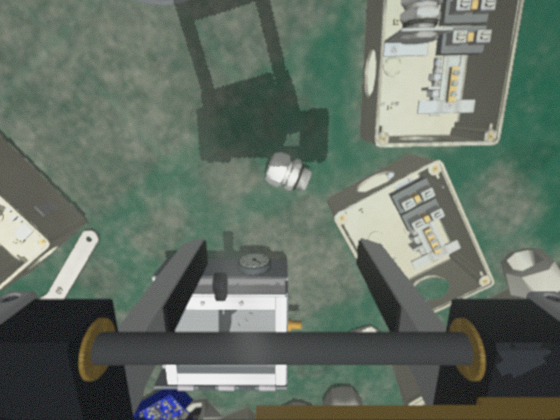

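Wrist view: lug at (221,286), 2 px from the predicted point. The guard's edges line up with the image rows, so the yaw is right.

arm_command([
  {"slide": [-0.0772, -0.0494, 0], "spin": 0, "grip": -1},
  {"slide": [-0.0772, -0.0494, 0], "spin": 0, "grip": -1},
  {"slide": [-0.0772, -0.0494, 0], "spin": 0, "grip": -1},
  {"slide": [0, 0, 0.1], "spin": 0, "grip": -1},
  {"slide": [0, 0, 0.1], "spin": 0, "grip": -1},
  {"slide": [0, 0, 0.04], "spin": 0, "grip": -1},
  {"slide": [0, 0, 0], "spin": 0, "grip": -1},
])

```text
time: 3.52
tool_pos: [0.3989, -0.1861, 0.1583]
ee_rot: [-3.142, -0.005, 2.543]
wrist_force: [-0.1, -0.1, 0.1]
width: 0.0939
finger_force: 0.0
```

Run:
```python
from h import *
o=sensors.get_obs(); c=camera_info('wrist'); im=snapshot('wrist')
for k in('time','tool_pos','ee_rot','wrist_force','wrist_torque'):print(k,o[k])
cv2.imwrite('pics/w2.png',cv2.cvtColor(im,cv2.COLOR_RGB2BGR))
for X in([.400,-.1867,.102],[.400,-.1867,.115]):print(proj(c,X))
r=R.from_euler('xyz',o['ee_rot']).as_matrix()
print('grasp pt',proj(c,o['tool_pos']+r@[0,0,.006]))
```

```text
time 3.525
tool_pos [ 0.39888009 -0.18607597  0.15827085]
ee_rot [-3.14152857 -0.00504064  2.54341533]
wrist_force [-0.08486752 -0.08764253  0.10291214]
wrist_torque [-0.10116725 -0.00323737  0.01450414]
[281.73005725 234.58225137]
[281.74010293 241.59122064]
grasp pt [281.57508016 265.05625227]
```

View pics/w2.png

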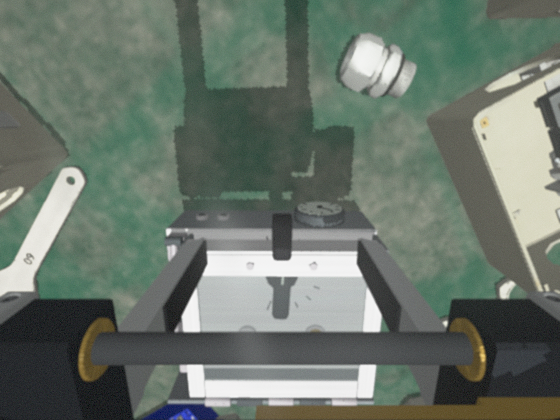

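The lug is centred at (282,236), where predicted, so I'll lower and pinch.

arm_command([
  {"slide": [-0.002, 0, 0.042], "spin": 0, "grip": -1},
  {"slide": [0, 0, 0.042], "spin": 0, "grip": -1},
  {"slide": [0, 0, 0], "spin": 0, "grip": -1},
  {"slide": [0, 0, 0], "spin": 0, "grip": 1},
  {"slide": [0, 0, 0], "spin": 0, "grip": 1},
  {"slide": [0, 0, 0], "spin": 0, "grip": 1},
  {"slide": [0, 0, 0], "spin": 0, "grip": 1},
  {"slide": [0, 0, 0], "spin": 0, "grip": 1},
  {"slide": [0, 0, 0], "spin": 0, "grip": 1},
  {"slide": [0, 0, 0], "spin": 0, "grip": 1},
])

```text
time: 4.82
tool_pos: [0.4009, -0.1874, 0.1184]
ee_rot: [3.142, -0.0, 2.543]
wrist_force: [0.4, 0.8, 0.3]
width: 0.0269
finger_force: 0.0
```

Run:
```python
from bench import sensors
import numpy as np
o=sensors.get_obs(); print({k:np.round(o[k],4) for k in o})
# arc increments tool x, z (units of 0.5 m) between angles
a=np.linspace(0,2.08,21)+.038
x=-.158*np.cos(a); z=.158*np.sin(a)
print(np.round(np.c_[-np.diff(x),-np.diff(z)]/.5,4).tolist())
```

```text
{'time': np.float64(4.825), 'joint_positions': array([-5.6550e-01, -1.0420e-01,  1.7854e+00,  1.0000e-04,  1.4606e+00,
       -1.5374e+00]), 'qvel': array([-0.0011, -0.0007, -0.0006,  0.0002,  0.0001, -0.0019]), 'joint_torque': array([ 2.00000e-04, -2.44261e+01, -2.88839e+01, -1.31000e-02,
        7.60000e-02,  1.00000e-04]), 'tool_pos': array([ 0.4009, -0.1874,  0.1184]), 'ee_rot': array([ 3.1415e+00, -2.0000e-04,  2.5427e+00]), 'wrist_force': array([0.4201, 0.8048, 0.2787]), 'wrist_torque': array([-0.0715,  0.0439,  0.0596]), 'finger_force': np.float64(0.0), 'width': np.float64(0.0269)}
[[-0.003, -0.0327], [-0.0063, -0.0322], [-0.0096, -0.0314], [-0.0129, -0.0302], [-0.0159, -0.0287], [-0.0188, -0.0269], [-0.0215, -0.0248], [-0.024, -0.0225], [-0.0262, -0.0198], [-0.0281, -0.017], [-0.0297, -0.014], [-0.031, -0.0109], [-0.032, -0.0076], [-0.0326, -0.0042], [-0.0328, -0.0008], [-0.0327, 0.0026], [-0.0323, 0.006], [-0.0315, 0.0093], [-0.0304, 0.0125], [-0.0289, 0.0156]]
```

arm_command([
  {"slide": [0, 0, 0], "spin": 0, "grip": 1},
  {"slide": [0, 0, 0], "spin": 0, "grip": 1},
  {"slide": [0, 0, 0], "spin": 0, "grip": 1},
  {"slide": [0, 0, 0], "spin": 0, "grip": 1},
])

```text
time: 5.32
tool_pos: [0.4009, -0.1874, 0.1184]
ee_rot: [-3.142, -0.0, 2.543]
wrist_force: [-0.8, -0.1, -0.1]
width: 0.0139
finger_force: 30.0
```

Pinched at 14 mm with 30 N. Now I'll swing the guard up along its arc.

arm_command([
  {"slide": [-0.003, 0, -0.0327], "grip": 1, "spin": 0},
  {"slide": [-0.0063, 0, -0.0322], "grip": 1, "spin": 0},
  {"slide": [-0.0096, 0, -0.0314], "grip": 1, "spin": 0},
  {"slide": [-0.0129, 0, -0.0302], "grip": 1, "spin": 0},
  {"slide": [-0.0159, 0, -0.0287], "grip": 1, "spin": 0},
  {"slide": [-0.0188, 0, -0.0269], "grip": 1, "spin": 0},
  {"slide": [-0.0215, 0, -0.0248], "grip": 1, "spin": 0},
])

```text
time: 6.2
tool_pos: [0.4373, -0.2125, 0.222]
ee_rot: [-3.141, -0.002, 2.542]
wrist_force: [1.8, -2.5, -9.6]
width: 0.014
finger_force: 30.0
```

arm_command([
  {"slide": [-0.027, 0, -0.0195], "grip": 1, "spin": 0},
  {"slide": [-0.0262, 0, -0.0198], "grip": 1, "spin": 0},
  {"slide": [-0.0281, 0, -0.017], "grip": 1, "spin": 0},
])

```text
time: 6.58
tool_pos: [0.47, -0.235, 0.2496]
ee_rot: [-3.141, -0.005, 2.543]
wrist_force: [-1.3, -1.6, -9.5]
width: 0.0138
finger_force: 30.0
```

arm_command([
  {"slide": [-0.031, 0, -0.009], "grip": 1, "spin": 0},
  {"slide": [-0.031, 0, -0.0085], "grip": 1, "spin": 0},
  {"slide": [-0.032, 0, -0.0076], "grip": 1, "spin": 0},
])

```text
time: 6.95
tool_pos: [0.5085, -0.2615, 0.2638]
ee_rot: [-3.14, -0.004, 2.542]
wrist_force: [-4.8, 0.2, -3.5]
width: 0.0138
finger_force: 30.0
```

arm_command([
  {"slide": [-0.0326, 0, -0.0042], "grip": 1, "spin": 0},
  {"slide": [-0.0328, 0, -0.0008], "grip": 1, "spin": 0},
  {"slide": [-0.0327, 0, 0.0026], "grip": 1, "spin": 0},
  {"slide": [-0.0323, 0, 0.006], "grip": 1, "spin": 0},
])

```text
time: 7.45
tool_pos: [0.5624, -0.2987, 0.2616]
ee_rot: [-3.14, -0.004, 2.542]
wrist_force: [-5.2, -1.0, -1.8]
width: 0.0135
finger_force: 30.0
```

Run:
```python
from bench import sensors
import numpy as np
o=sensors.get_obs(); print({k:np.round(o[k],4) for k in ('tool_pos','wrist_force')})
p=o['tool_pos']; lug0=np.array([.4009,-.1874,.1184]); d=p-lug0
dx=d@[.8264,-.563,0]; print(dx,d[2], np.arctan2(.006+d[2],.158-dx)-.038, np.hypot(.006+d[2],.158-dx))
```

```text
{'tool_pos': array([ 0.5624, -0.2987,  0.2616]), 'wrist_force': array([-5.2203, -1.0435, -1.8273])}
0.19607356772757356 0.14319137317520875 1.7826626429033223 0.15397292745612953
```

arm_command([
  {"slide": [-0.0315, 0, 0.0093], "grip": 1, "spin": 0},
  {"slide": [-0.0304, 0, 0.0125], "grip": 1, "spin": 0},
  {"slide": [-0.026, 0, 0.0135], "grip": 1, "spin": 0},
  {"slide": [0, 0, 0], "grip": 1, "spin": 0},
])

```text
time: 7.95
tool_pos: [0.6002, -0.3246, 0.2433]
ee_rot: [-3.14, 0.001, 2.542]
wrist_force: [-5.1, -4.0, 0.3]
width: 0.0126
finger_force: 30.0
```

```bash
cat > ang.py <<'E'
from bench import sensors
import numpy as np
o=sensors.get_obs()
p=o['tool_pos']; d=p-np.array([.4009,-.1874,.1184])
dx=d@[.8264,-.563,0]; f=o['wrist_force']
print(o['time'],p,'ang',np.arctan2(.006+d[2],.158-dx)-.038,'r',np.hypot(.006+d[2],.158-dx),'F x,z',f@[.8264,-.563,0],f[2],f@[.563,.8264,0])
E
python3 ang.py
python3 - <<'E'
from h import *
a=snapshot('side')[60:280,120:400]; cv2.imwrite('pics/s3.png',cv2.cvtColor(cv2.resize(a,None,fx=2.6,fy=2.6,interpolation=cv2.INTER_CUBIC),cv2.COLOR_RGB2BGR))
E
```

```text
7.95 [ 0.60020241 -0.32463993  0.24330313] ang 2.103147118488449 r 0.15552016537545033 F x,z -1.9176411504816935 0.2738846204141981 -6.192883507769679
```

View pics/s3.png

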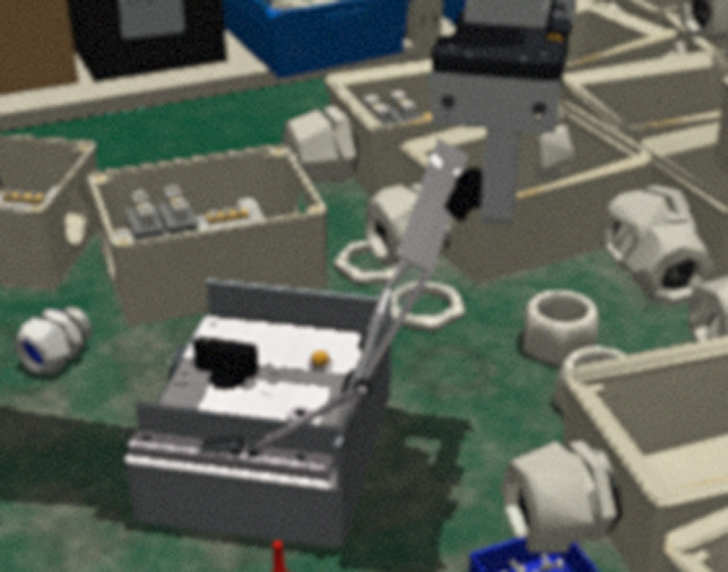

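Run:
```python
from h import *
s=camera_info('side')
xd=np.array([.8264,-.563,0]); h=np.array([.400,-.187,0.097])+.158*xd
for t in(0,1.8,1.85,1.9,1.95,2.0,2.05,2.1):
    X=h+.158*(-np.cos(t+.038)*xd+np.sin(t+.038)*np.array([0,0,1]))
    p=proj(s,X); print(t,X,p,(p-[120,60])*2.6)
from bench import sensors
o=sensors.get_obs(); print((proj(s,o['tool_pos']-np.array([0,0,.006]))-[120,60])*2.6,(proj(s,o['tool_pos']-np.array([0,0,.025]))-[120,60])*2.6)
```

```text
0 [ 0.40009426 -0.18706422  0.10300256] [178.46867007 184.85702588] [152.01854218 324.6282673 ]
1.8 [ 0.56504662 -0.299441    0.24939305] [285.91057019 123.42916925] [431.36748248 164.91584006]
1.85 [ 0.57129779 -0.30369973  0.24711759] [290.45465796 125.10331258] [443.1821107  169.26861271]
1.9 [ 0.57744717 -0.3078891   0.24446691] [294.91015745 126.97611001] [454.76640938 174.13788602]
1.95 [ 0.58347938 -0.31199866  0.24144764] [299.26198116 129.04060595] [466.08115102 179.50557546]
2.0 [ 0.58937935 -0.31601812  0.23806733] [303.49557857 131.28904607] [477.08850427 185.35151978]
2.05 [ 0.59513232 -0.31993744  0.23433443] [307.59701884 133.71293245] [487.75224899 191.65362438]
2.1 [ 0.60072393 -0.32374682  0.23025825] [311.55306684 136.30308434] [498.03797378 198.38801929]
[497.62260736 188.62515525] [495.84778601 215.29297786]
```

Run:
```python
from h import *
g=cv2.cvtColor(snapshot('side'),cv2.COLOR_RGB2GRAY)
print('cols 284..325'); 
for r in range(112,152): print(r,''.join('#' if v<35 else '+' if v<65 else '.' if v<110 else ' ' for v in g[r,284:326]))
```

```text
cols 284..325
112                       ....................
113                       ....................
114                    .......................
115                ...........................
116             ..............................
117             ..............................
118               ............................
119                ...........................
120                 ..........................
121                ...........................
122                ...........................
123               ............................
124               .+++++......................
125               +#####+.....................
126              .#######+....................
127             .+#######+....................
128            .+#######+.....................
129           .+#########+....................
130           .+########+.....................
131          .+#########+.....................
132          .+#########+.................    
133         ..+#########+..............       
134         .+##########+.............        
135        ..###########+.............      ..
136        .+###########+.............. ......
137       .+############+.....................
138       .+############+.....................
139       .+###########+......................
140       ..+#######++++......................
141        ..+######+.........................
142         .+#####+..........................
143         ..+###+...........................
144           .+++............................
145           ................................
146           ................................
147          .................................
148          .................................
149         ..................................
150       ....................................
151       ....................................
```

arm_command([
  {"slide": [-0.008, 0, 0.005], "grip": 1, "spin": 0},
  {"slide": [-0.006, 0, 0.004], "grip": 1, "spin": 0},
  {"slide": [0, 0, 0], "grip": 1, "spin": 0},
])

```text
time: 8.43
tool_pos: [0.605, -0.3279, 0.2397]
ee_rot: [-3.14, 0.001, 2.542]
wrist_force: [-5.3, -4.1, 1.1]
width: 0.0122
finger_force: 30.0
```

```bash
python3 ang.py
python3 - <<'E'
from h import *
g=cv2.cvtColor(snapshot('side'),cv2.COLOR_RGB2GRAY)
for r in range(118,152,2): print(r,''.join('#' if v<35 else '+' if v<65 else '.' if v<110 else ' ' for v in g[r,284:326]))
E
```

```text
8.425 [ 0.6050108  -0.32794464  0.23972778] ang 2.14706796525978 r 0.15581105703040263 F x,z -2.0097261972182374 1.105625938353717 -6.381888069323784
118    ..          ...........................
120    .              ........................
122                   ........................
124                   ........................
126 .                ...+++...................
128 ...              .######+.................
130 ..             .+#######+.................
132              ..#########+..............   
134             ..+#########+.............    
136            ..###########+.................
138           .+############+.................
140          ..#############+.................
142           .+########++....................
144            ..#####+.......................
146            ...++++........................
148            ...............................
150           ................................
```

arm_command([
  {"slide": [-0.006, 0, 0.004], "grip": 1, "spin": 0},
  {"slide": [0, 0, 0], "grip": 1, "spin": 0},
  {"slide": [0, 0, 0], "grip": 1, "spin": 0},
])

```text
time: 8.85
tool_pos: [0.6073, -0.3295, 0.2379]
ee_rot: [-3.14, 0.001, 2.542]
wrist_force: [-4.4, -4.1, 0.2]
width: 0.0128
finger_force: 30.0
```

```bash
python3 ang.py
python3 - <<'E'
import numpy as np
a=np.linspace(2.16,1.80,10)+.038
x=-.157*np.cos(a); z=.157*np.sin(a)
print(np.round(np.c_[-np.diff(x),-np.diff(z)]/.5,4).tolist())
E
```

```text
8.85 [ 0.60731722 -0.32950583  0.23790595] ang 2.1683945163767757 r 0.1559628984133383 F x,z -1.2808766678509875 0.2060603549283535 -5.854574143699979
[[0.0103, -0.0072], [0.0106, -0.0067], [0.0109, -0.0063], [0.0111, -0.0059], [0.0113, -0.0054], [0.0115, -0.005], [0.0117, -0.0045], [0.0119, -0.004], [0.012, -0.0036]]
```

arm_command([
  {"slide": [0.0103, 0, -0.0072], "grip": 1, "spin": 0},
  {"slide": [0.0106, 0, -0.0067], "grip": 1, "spin": 0},
  {"slide": [0.0109, 0, -0.0063], "grip": 1, "spin": 0},
  {"slide": [0.0111, 0, -0.0059], "grip": 1, "spin": 0},
  {"slide": [0.0113, 0, -0.0054], "grip": 1, "spin": 0},
  {"slide": [0.0115, 0, -0.005], "grip": 1, "spin": 0},
  {"slide": [0, 0, 0], "grip": 1, "spin": 0},
])

```text
time: 9.72
tool_pos: [0.5799, -0.3107, 0.2553]
ee_rot: [-3.14, -0.0, 2.542]
wrist_force: [-4.8, -3.9, -1.7]
width: 0.0126
finger_force: 30.0
```

```bash
python3 ang.py
```

```text
9.725 [ 0.57991033 -0.31067715  0.25532608] ang 1.9263147944120282 r 0.15475465471877045 F x,z -1.7499157857414223 -1.6614389839453558 -5.965282516287956
```

arm_command([
  {"slide": [0.0117, 0, -0.0045], "grip": 1, "spin": 0},
  {"slide": [0.006, 0, -0.002], "grip": 1, "spin": 0},
  {"slide": [0, 0, 0], "grip": 1, "spin": 0},
])

```text
time: 10.1
tool_pos: [0.5737, -0.3063, 0.2581]
ee_rot: [-3.14, 0.003, 2.542]
wrist_force: [-1.7, -5.5, -3.5]
width: 0.0125
finger_force: 30.0
```

```bash
python3 ang.py
```

```text
10.1 [ 0.57373503 -0.30634741  0.25811249] ang 1.8743470761264425 r 0.15464536935680007 F x,z 1.7170818597383901 -3.472060358520889 -5.49653136051618
```

arm_command([
  {"slide": [0.005, 0, -0.001], "grip": 1, "spin": 0},
  {"slide": [0, 0, 0], "grip": 1, "spin": 0},
])

```text
time: 10.35
tool_pos: [0.5725, -0.3054, 0.2587]
ee_rot: [-3.14, 0.005, 2.542]
wrist_force: [0.4, -6.0, -4.8]
width: 0.0129
finger_force: 30.0
```

```bash
python3 ang.py
```

```text
10.35 [ 0.57247002 -0.3054447   0.25866892] ang 1.8636765059248455 r 0.15465807746837265 F x,z 3.7162598135871514 -4.801776013727249 -4.771477026253679
```

The force on the tool flipped and keeps rising while the lug hardly moves, so the stay is carrying the guard. Now I'll relax and let go.

arm_command([
  {"slide": [-0.007, 0, 0.001], "grip": 1, "spin": 0},
  {"slide": [0, 0, 0], "grip": 1, "spin": 0},
  {"slide": [0, 0, 0], "grip": -1, "spin": 0},
  {"slide": [0, 0, 0], "grip": -1, "spin": 0},
  {"slide": [0, 0, 0], "grip": -1, "spin": 0},
  {"slide": [0, 0, 0], "grip": -1, "spin": 0},
  {"slide": [0, 0, 0], "grip": -1, "spin": 0},
  {"slide": [0, 0, 0], "grip": -1, "spin": 0},
])

```text
time: 11.35
tool_pos: [0.5745, -0.3058, 0.2581]
ee_rot: [3.141, -0.0, 2.543]
wrist_force: [0.1, -0.4, 0.0]
width: 0.0693
finger_force: 0.0
```

arm_command([
  {"slide": [0, 0, -0.06], "grip": -1, "spin": 0},
  {"slide": [0, 0, -0.06], "grip": -1, "spin": 0},
  {"slide": [0, 0, 0], "grip": -1, "spin": 0},
])

```text
time: 11.72
tool_pos: [0.5752, -0.3063, 0.3216]
ee_rot: [3.141, 0.007, 2.543]
wrist_force: [0.2, 0.3, -0.1]
width: 0.0941
finger_force: 0.0
```

```bash
python3 ang.py
python3 - <<'E'
from h import *
o=sensors.get_obs();c=camera_info('wrist');im=snapshot('wrist')
a=snapshot('side')[60:280,120:400]; a=cv2.resize(a,(400,314)); b=im[:,:]; b=cv2.resize(b,(400,300))
d=np.zeros((314,800,3),np.uint8); d[:,:400]=a; d[:300,400:]=b
cv2.imwrite('pics/c4.png',cv2.cvtColor(d,cv2.COLOR_RGB2BGR)); print(o['ee_rot'],o['width'],o['wrist_force'])
print(proj(c,[.4463,-.2186,.096]))
E
```

```text
11.725 [ 0.57523424 -0.3063323   0.32157712] ang 1.7810767197938684 r 0.2157941370442031 F x,z -0.023952701707164126 -0.11632294327360998 0.33654851689912524
[3.14126451 0.00655325 2.54269061] 0.09410583972601967 [ 0.16969826  0.29163649 -0.11632294]
[281.30973824  42.13461525]
```

View pics/c4.png

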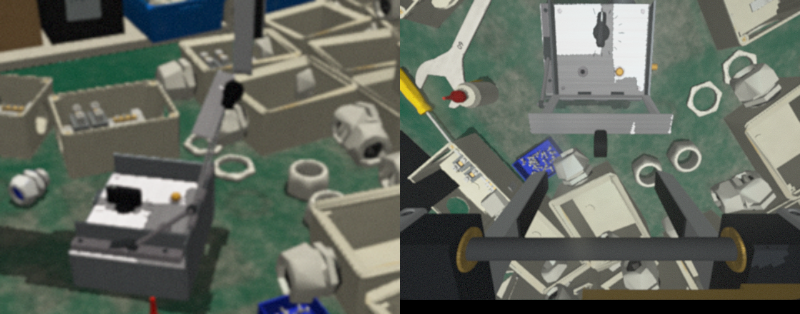

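The guard stands propped and free. In the wrist half the knob is at (602,30), where predicted. Moving over the knob.

arm_command([
  {"slide": [0.1, 0, 0], "grip": -1, "spin": 0},
  {"slide": [0.112, 0, 0], "grip": -1, "spin": 0},
  {"slide": [0.1, 0, 0], "grip": -1, "spin": 0},
  {"slide": [0, 0, 0.1], "grip": -1, "spin": 0},
  {"slide": [0, 0, 0.1], "grip": -1, "spin": 0},
  {"slide": [0, 0, 0.08], "grip": -1, "spin": 0},
  {"slide": [0, 0, 0], "grip": -1, "spin": 0},
  {"slide": [0, 0, 0], "grip": -1, "spin": 0},
])

```text
time: 12.82
tool_pos: [0.4459, -0.2181, 0.1789]
ee_rot: [3.141, 0.001, 2.543]
wrist_force: [-0.2, 0.3, 0.8]
width: 0.094
finger_force: 0.0
```

```bash
python3 ang.py
python3 - <<'E'
from h import *
o=sensors.get_obs();c=camera_info('wrist');im=snapshot('wrist')
a=im[150:330,190:370]
cv2.imwrite('pics/k5.png',cv2.cvtColor(cv2.resize(a,(594,594),interpolation=cv2.INTER_CUBIC),cv2.COLOR_RGB2BGR)); print(o['ee_rot'],o['tool_pos'],o['wrist_torque'],o['joint_positions'])
print((proj(c,[.4463,-.2186,.096])-[190,150])*3.3)
np.save('cam.npy',c,allow_pickle=True)
E
```

```text
12.825 [ 0.44591358 -0.21808193  0.17889701] ang 0.532954910174163 r 0.1230433288888485 F x,z -0.33870488344686644 0.774480802594167 0.1477668327607381
[3.14147791e+00 7.37297936e-04 2.54265803e+00] [ 0.44591358 -0.21808193  0.17889701] [-0.04906564  0.01374487 -0.00219778] [-5.69197646e-01 -1.69875157e-02  1.58039291e+00  9.27777898e-05
  1.57744688e+00 -1.54105874e+00]
[301.30361339 234.50582297]
```

View pics/k5.png

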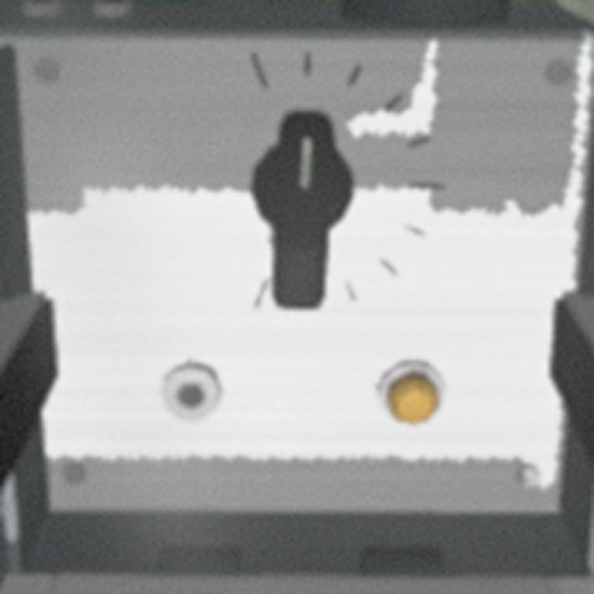

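Run:
```python
from h import *
c=np.load('cam.npy',allow_pickle=True).item()
k=np.array([.4463,-.2186]); xd=np.array([.8264,-.563])
for t,d,z in(('foot',0,.072),('foot62',0,.063),('front top',-.024,.096),('back top',.024,.096),('front bot',-.024,.070)):
    print(t,(proj(c,[*(k+d*xd),z])-[190,150])*3.3)
```

```text
foot [301.35616034 204.50043931]
foot62 [301.37366502 194.5049067 ]
front top [301.20245645 139.21169221]
back top [301.39938823 324.72979929]
front bot [301.26977755 114.91443296]
```

Knob crop: the bar runs (307,115) to (298,308), about 0.05 rad clockwise, with the round foot centred near (302,190). The axis lies about 2.5 mm further to the front than I assumed.

arm_command([
  {"slide": [0.0046, 0, 0.05], "grip": -1, "spin": 0.54},
  {"slide": [0, 0, 0.06], "grip": -1, "spin": 0},
  {"slide": [0, 0, 0.048], "grip": -1, "spin": 0},
  {"slide": [0, 0, 0], "grip": -1, "spin": 0},
  {"slide": [0, 0, 0], "grip": -1, "spin": 0},
])

```text
time: 13.5
tool_pos: [0.445, -0.2174, 0.1015]
ee_rot: [3.141, 0.004, 2.496]
wrist_force: [-0.1, 0.3, -0.8]
width: 0.0939
finger_force: 0.0
```

```bash
cat > tq.py <<'E'
from bench import sensors
import numpy as np
o=sensors.get_obs()
for k in('time','tool_pos','ee_rot','wrist_force','wrist_torque','width'):print(k,np.round(o[k],4),end=' ')
print('j6',o['joint_positions'][5],o['joint_torque'][5])
E
python3 tq.py
```

```text
time 13.5 tool_pos [ 0.445  -0.2174  0.1015] ee_rot [3.1412 0.0039 2.4956] wrist_force [-0.0833  0.2559 -0.8202] wrist_torque [-0.0233  0.0316  0.0056] width 0.0939 j6 -1.4938736590178487 5.5838147545728134e-05
```

arm_command([
  {"slide": [0, 0, 0], "grip": 1, "spin": 0},
  {"slide": [0, 0, 0], "grip": 1, "spin": 0},
  {"slide": [0, 0, 0], "grip": 1, "spin": 0},
  {"slide": [0, 0, 0], "grip": 1, "spin": 0},
  {"slide": [0, 0, 0], "grip": 1, "spin": 0},
  {"slide": [0, 0, 0], "grip": 1, "spin": 0},
  {"slide": [0, 0, 0], "grip": 1, "spin": 0},
  {"slide": [0, 0, 0], "grip": 1, "spin": 0},
  {"slide": [0, 0, 0], "grip": 1, "spin": 0},
  {"slide": [0, 0, 0], "grip": 1, "spin": 0},
])

```text
time: 14.75
tool_pos: [0.4435, -0.2168, 0.0991]
ee_rot: [-3.141, -0.0, 2.495]
wrist_force: [-1.0, -1.3, -1.0]
width: 0.0138
finger_force: 30.0
```

```bash
python3 tq.py
```

```text
time 14.75 tool_pos [ 0.4435 -0.2168  0.0991] ee_rot [-3.1411e+00 -2.0000e-04  2.4954e+00] wrist_force [-0.9653 -1.2639 -1.0076] wrist_torque [-0.1957  0.1577 -0.0383] width 0.0138 j6 -1.4937658044372677 -0.035872572334483266
```

arm_command([
  {"slide": [0, 0, 0], "grip": 1, "spin": 0.8},
  {"slide": [0, 0, 0], "grip": 1, "spin": 0.8},
  {"slide": [0, 0, 0], "grip": 1, "spin": 0.8},
  {"slide": [0, 0, 0], "grip": 1, "spin": 0.8},
])

```text
time: 15.25
tool_pos: [0.4436, -0.2168, 0.0991]
ee_rot: [-3.141, 0.0, 2.214]
wrist_force: [-1.2, -0.4, 0.2]
width: 0.0135
finger_force: 30.0
```

```bash
python3 tq.py
```

```text
time 15.25 tool_pos [ 0.4436 -0.2168  0.0991] ee_rot [-3.1412e+00  1.0000e-04  2.2142e+00] wrist_force [-1.231  -0.3519  0.203 ] wrist_torque [-0.172   0.1346  0.0941] width 0.0135 j6 -1.212479688088216 -0.3982286900281906
```

arm_command([
  {"slide": [0, 0, 0], "grip": 1, "spin": 0.8},
  {"slide": [0, 0, 0], "grip": 1, "spin": 0.8},
  {"slide": [0, 0, 0], "grip": 1, "spin": 0.8},
  {"slide": [0, 0, 0], "grip": 1, "spin": 0.8},
  {"slide": [0, 0, 0], "grip": 1, "spin": 0.8},
  {"slide": [0, 0, 0], "grip": 1, "spin": 0},
])

```text
time: 16.0
tool_pos: [0.4437, -0.2167, 0.0991]
ee_rot: [-3.141, 0.0, 1.868]
wrist_force: [-0.7, -1.4, 0.3]
width: 0.0137
finger_force: 30.0
```

```bash
python3 tq.py
```

```text
time 16.0 tool_pos [ 0.4437 -0.2167  0.0991] ee_rot [-3.1415e+00  2.0000e-04  1.8679e+00] wrist_force [-0.7303 -1.3507  0.3069] wrist_torque [-0.2285  0.0881 -0.0861] width 0.0137 j6 -0.8662310770547544 0.07242975756525993
```

arm_command([
  {"slide": [0, 0, 0], "grip": 1, "spin": 0.4},
  {"slide": [0, 0, 0], "grip": 1, "spin": 0.4},
  {"slide": [0, 0, 0], "grip": 1, "spin": 0.4},
  {"slide": [0, 0, 0], "grip": 1, "spin": 0.4},
])

```text
time: 16.5
tool_pos: [0.4437, -0.2167, 0.0991]
ee_rot: [-3.141, 0.0, 1.725]
wrist_force: [-1.1, -2.7, -0.1]
width: 0.0141
finger_force: 30.0
```

```bash
python3 tq.py
```

```text
time 16.5 tool_pos [ 0.4437 -0.2167  0.0991] ee_rot [-3.1415e+00  2.0000e-04  1.7255e+00] wrist_force [-1.1197 -2.6638 -0.0991] wrist_torque [-0.3229  0.1886  0.0726] width 0.0141 j6 -0.7237166520056336 -0.17054947558790445
```

arm_command([
  {"slide": [0, 0, 0], "grip": 1, "spin": 0.4},
  {"slide": [0, 0, 0], "grip": 1, "spin": 0.4},
  {"slide": [0, 0, 0], "grip": 1, "spin": 0.4},
])

```text
time: 16.88
tool_pos: [0.4437, -0.2167, 0.0992]
ee_rot: [-3.142, 0.0, 1.621]
wrist_force: [-0.5, -2.1, -0.4]
width: 0.0141
finger_force: 30.0
```

```bash
python3 tq.py
```

```text
time 16.875 tool_pos [ 0.4437 -0.2167  0.0992] ee_rot [-3.1416e+00  2.0000e-04  1.6206e+00] wrist_force [-0.5041 -2.0587 -0.3554] wrist_torque [-0.4511  0.1694  0.0758] width 0.0141 j6 -0.6188557586061345 -0.16923299990594387
```

arm_command([
  {"slide": [0, 0, 0], "grip": 1, "spin": 0.4},
  {"slide": [0, 0, 0], "grip": 1, "spin": 0.4},
])

```text
time: 17.12
tool_pos: [0.4437, -0.2167, 0.0991]
ee_rot: [-3.142, 0.0, 1.551]
wrist_force: [-1.3, -2.5, -0.4]
width: 0.0141
finger_force: 30.0
```

```bash
python3 tq.py
```

```text
time 17.125 tool_pos [ 0.4437 -0.2167  0.0991] ee_rot [-3.1416e+00  2.0000e-04  1.5507e+00] wrist_force [-1.2926 -2.485  -0.3758] wrist_torque [-0.5194  0.1664  0.0749] width 0.0141 j6 -0.5490069357116084 -0.16906678676605225
```

arm_command([
  {"slide": [0, 0, 0], "grip": 1, "spin": 0.4},
  {"slide": [0, 0, 0], "grip": 1, "spin": 0.4},
])

```text
time: 17.38
tool_pos: [0.4438, -0.2167, 0.0992]
ee_rot: [3.142, 0.0, 1.481]
wrist_force: [-0.8, -2.8, -1.5]
width: 0.0138
finger_force: 30.0
```

```bash
python3 tq.py
```

```text
time 17.375 tool_pos [ 0.4438 -0.2167  0.0992] ee_rot [3.1415e+00 2.0000e-04 1.4810e+00] wrist_force [-0.7995 -2.8366 -1.5468] wrist_torque [-0.6146  0.2158  0.0994] width 0.0138 j6 -0.4792705094792231 -0.14184745028614998
```

arm_command([
  {"slide": [0, 0, 0], "grip": 1, "spin": 0.4},
])

```text
time: 17.5
tool_pos: [0.4437, -0.2167, 0.0991]
ee_rot: [3.142, 0.0, 1.446]
wrist_force: [-0.6, -3.3, -1.2]
width: 0.0136
finger_force: 30.0
```

```bash
python3 tq.py
```

```text
time 17.5 tool_pos [ 0.4437 -0.2167  0.0991] ee_rot [3.1415e+00 2.0000e-04 1.4461e+00] wrist_force [-0.6069 -3.3162 -1.1511] wrist_torque [-0.6043  0.1627  0.1011] width 0.0136 j6 -0.44436569507714263 -0.1181463897228241
```

arm_command([
  {"slide": [0, 0, 0], "grip": 1, "spin": 0.4},
])

```text
time: 17.62
tool_pos: [0.4438, -0.2167, 0.0991]
ee_rot: [3.141, 0.0, 1.411]
wrist_force: [-0.4, -1.8, 0.1]
width: 0.0139
finger_force: 30.0
```

```bash
python3 tq.py
```

```text
time 17.625 tool_pos [ 0.4438 -0.2167  0.0991] ee_rot [3.1414e+00 2.0000e-04 1.4112e+00] wrist_force [-0.3787 -1.7948  0.1032] wrist_torque [-0.6781  0.1125  0.0989] width 0.0139 j6 -0.40949152292462176 -0.09424616117030382
```

```bash
cat > st.py <<'E'
from bench import sensors,snapshot
import numpy as np
L=[]
for i in range(6):
    snapshot('side'); o=sensors.get_obs(); L.append([o['wrist_torque'][2],o['joint_torque'][5],o['joint_positions'][5]])
print(np.round(L,4))
E
python3 st.py
```

```text
[[ 0.0911  0.1718 -0.4089]
 [ 0.0438  0.1619 -0.4108]
 [ 0.0311  0.0537 -0.4114]
 [ 0.07    0.0238 -0.4115]
 [ 0.008   0.0183 -0.4116]
 [ 0.0889  0.0169 -0.4116]]
```

arm_command([
  {"slide": [0, 0, 0], "grip": 1, "spin": 0.25},
  {"slide": [0, 0, 0], "grip": 1, "spin": 0.25},
])

```text
time: 18.18
tool_pos: [0.4438, -0.2167, 0.0992]
ee_rot: [3.141, 0.0, 1.369]
wrist_force: [0.2, -3.1, -1.3]
width: 0.0141
finger_force: 30.0
```

```bash
python3 tq.py; python3 st.py
```

```text
time 18.175 tool_pos [ 0.4438 -0.2167  0.0992] ee_rot [3.1414e+00 2.0000e-04 1.3686e+00] wrist_force [ 0.2332 -3.133  -1.3022] wrist_torque [-0.7383  0.1126  0.1607] width 0.0141 j6 -0.36678656597485243 0.018757068319246173
[[ 0.136   0.1868 -0.3663]
 [ 0.1028  0.1818 -0.3676]
 [ 0.1169  0.1147 -0.3679]
 [ 0.0417  0.096  -0.368 ]
 [ 0.1233  0.0916 -0.368 ]
 [ 0.1078  0.0906 -0.368 ]]
```

The joint torque puts the seat torque about 0.11–0.13 N·m above the drag, which is snug. Releasing and retreating.

arm_command([
  {"slide": [0, 0, 0], "grip": -1, "spin": 0},
  {"slide": [0, 0, 0], "grip": -1, "spin": 0},
  {"slide": [0, 0, 0], "grip": -1, "spin": 0},
  {"slide": [0, 0, 0], "grip": -1, "spin": 0},
  {"slide": [0, 0, -0.04], "grip": -1, "spin": 0},
  {"slide": [0, 0, -0.08], "grip": -1, "spin": 0},
  {"slide": [0, 0, -0.04], "grip": -1, "spin": 0},
  {"slide": [0, 0, 0], "grip": -1, "spin": 0},
])

```text
time: 19.48
tool_pos: [0.4448, -0.2171, 0.1812]
ee_rot: [3.137, 0.001, 1.37]
wrist_force: [-0.1, -0.7, 0.4]
width: 0.0903
finger_force: 0.0
```

```bash
python3 tq.py
python3 - <<'E'
from h import *
o=sensors.get_obs();im=snapshot('wrist')
a=snapshot('side')[60:280,120:400]; a=cv2.resize(a,(400,314)); b=cv2.resize(im[110:320,140:420],(400,300),interpolation=cv2.INTER_CUBIC)
d=np.zeros((314,800,3),np.uint8); d[:,:400]=a; d[:300,400:]=b
cv2.imwrite('pics/c6.png',cv2.cvtColor(d,cv2.COLOR_RGB2BGR)); print(np.degrees(o['ee_rot'][2]), 2.543-o['ee_rot'][2])
E
```

```text
time 19.475 tool_pos [ 0.4448 -0.2171  0.1812] ee_rot [3.1373e+00 1.3000e-03 1.3699e+00] wrist_force [-0.1236 -0.6652  0.4239] wrist_torque [-0.0366  0.1097  0.0358] width 0.0903 j6 -0.36803513793957904 -0.0001269365429834579
78.48682191549018 1.173146538148254
```

View pics/c6.png

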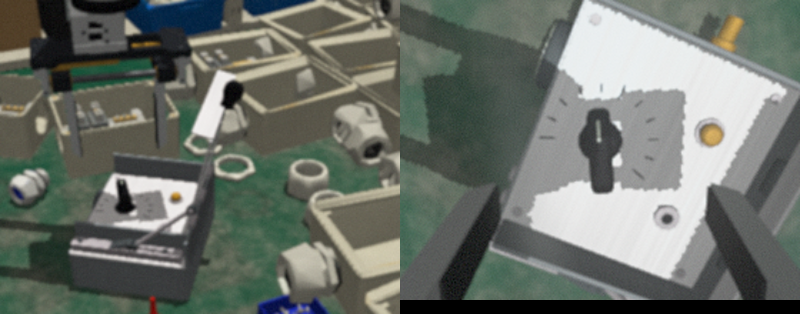

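The bar still lies along the tool axis, about (599,110) to (602,190), so it has sprung back no more than about 2°. The guard is still propped and the robot is clear, so I'm handing in.

```bash
python3 -c "
from bench import ticket
print(ticket.close_job())"
```

```text
the job is handed in; nothing more can be done
None
```

The job is handed in, with no verdict returned: the guard is propped on its stay and let go, and the valve is turned clockwise to an estimated 0.11–0.13 N·m above drag (snug, not forced); I saw no sign of the bottle, tray or locknut being touched.

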